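# File two cartons into a crowded crate

## Robot

A 7-joint arm with a two-finger parallel gripper is mounted at the origin on the work surface. World frame = base frame: x ahead of the robot, y to its left, z up, the work surface at z = 0. Lengths are in m, angles in rad, forces in N, time in s.
With the tool pointing down it reaches from about 0.4 to 0.925 m from the base axis. Payload 4.1 kg.
Tool frame: the origin (TCP) lies midway between the tips of the shut fingers; the grasp point (between the pads) lies 19 mm behind it; z points along the fingers, y is the line along which they close (so a half turn about z gives the same grasp; the last joint's range is limited). The gripper opens to 85 mm and grips with 20 to 120 N. Pads are 22 mm wide; open, the fingers measure 114 mm over their backs; the gripper's body (76 mm by 85 mm) begins 54 mm behind the grasp point. The pads swing forward as they close: fully open they stand 13 mm farther back than shut.
Start: joints at [1.169, 0.398, 0.045, 1.537, -0.019, 1.207, -0.051], TCP at [0.194, -0.62, 0.231] pointing down, gripper open.
Joint ranges: [-2.82, 2.82], [-0.49, 2.23], [-1.37, 1.46], [0, 2.46], [-1.36, 4.5], [0.23, 2], [-2.94, 2.94]. Speed limits (rad/s): [2.57, 2.57, 3.14, 3.14, 3.14, 3.14, 3.14].

## Interface

Orientations are given as a unit quaternion [w, x, y, z].
In Python, from rig import sensors, imaging, ticket gives the robot as it stands.
- The arm moves only by the shell command python3 -m inch 'ROWS' [FORCE]. ROWS is JSON, a list of rows, each a list of 3 entries, a list of its own where there are three numbers: the finger opening in m, from 0 to 0.0854, then the shift along the tool's x, y, z in m, then the turn about the tool's z in degrees. A call has 1 to 5 rows; each row shifts and turns the commanded pose from where the row before left it, along the tool's axes as they then stand; what a row does not reach is not made up. A row lasts 1/12 s, in which the tool goes at most 41.7 mm and 7.16 degrees, less where a joint would pass 70% of its speed; a pose out of reach is approached as far as the arm can. A call with a gripper value outside its range is refused whole. The fingers move at their own pace and stop on an object; FORCE is the grip in N (left out, the last holds). Time passes only in rows, so rows that do not move let the fingers close. It gives the time, the measured TCP pose, the force, the opening and the grip force at its end, in the units of the state.
- sensors.read_state(): the state, without advancing time (a new reading comes with each control period).
- imaging.read_camera(name): name is "scene" or "top" or "wrist"; returns the picture (420x560x3 uint8, red, green, blue); there is no depth.
- imaging.camera_model(name): a dict with "mtx" (3x3 intrinsics, pixels), "extrinsics" (4x4, takes a point from camera to world coordinates); the wrist camera has in their place "tool_from_camera" (4x4, takes a point from camera to tool coordinates, whose origin is the TCP and whose axes are the flange's). Camera axes: x right, y up, looking along -z (the intrinsics and any distortion apply to the point x, -y, -z); pixel columns grow to the right and rows downward; lengths in m; the calibration is good to about 2 mm. A picture is of the moment at which its call begins: read the wrist's pose just before it. camera_model takes no time and is no camera call.
- ticket.finish_job(): hands the job in; it is judged then, once.
The state is a dict: "t": time; "joint_positions": joint angles; "joint_velocities": joint speeds; "joint_efforts": joint torques, N m; "ee_pos": TCP position; "eef_rot": TCP orientation; "contact_force": force on the tool from outside, world axes, zero at the start; "torque": the same for the moment, N m; "grip_width": finger opening in m; "gripper_force": force on a finger pad.
Only numpy, scipy, OpenCV 4.12 (cv2) and the standard library are available. Lean on these libraries where they do the work, as an engineer would, in place of code of your own. Each camera call takes 0.05 s, during which the arm holds its last target. There are 200 camera calls.

## Task

Stand both larger cartons, the medium and the tall one, upright on the floor of the black crate, side by side between the two pairs of small cartons and in line with them. Lower them in, do not drop them; gently nudge the small cartons aside as needed, but keep all four standing in the crate, and leave the reel, the tape and the bottle alone.

Things in the scene. Friction and masses are not known exactly. Their poses are not given: they have to be found in the camera images.
- crate: Black plastic crate, open on top, fixed to the deck, turned up to 40 degrees. Outside 114 x 160 x 70 mm (x, y, z), walls and floor 5 mm, so inside 104 x 150 x 65 mm. Origin: centre of its underside; z up, y along the row of cartons in it. Four small cartons stand in it, a pair leaning against each end (-y and +y), 72 mm of the 150 when closed up upright.
- gap (a point): Centre of the crate's inside floor (axes as the crate's), under the V-shaped gap between the two leaning pairs: about 33 mm wide at the floor and 82 mm at the small cartons' tops. Both larger cartons fit side by side here with about 22 mm to spare, but only if each pair is nudged upright towards its end, low down and sideways; pressing straight down on a leaning carton jams.
- medium: Medium carton, plain brown, 90 (x) x 28 (y, thickness) x 130 mm (z, height), about 0.17 kg, standing upright alone on the deck at the start. Origin: centre of its underside. The lower of the two larger cartons; to be filed in the crate. Rigid.
- tall: Tall carton, plain brown, 90 (x) x 28 (y, thickness) x 170 mm (z, height), about 0.22 kg, standing upright alone on the deck at the start. Origin: centre of its underside. The highest of all the cartons; to be filed in the crate. Rigid.
- small1: Small brown carton, 92 (x) x 18 (y, thickness) x 85 mm (z, height), 0.09 kg, loose in the crate, outer one of the pair at the crate's -y end; at the start its top leans about 17 degrees towards that end. Origin: centre of its underside (its y axis points towards the crate's +y end).
- small2: Small brown carton, 92 (x) x 18 (y, thickness) x 85 mm (z, height), 0.09 kg, loose in the crate, inner one of the pair at the crate's -y end; at the start its top leans about 17 degrees towards that end. Origin: centre of its underside (its y axis points towards the crate's +y end).
- small3: Small brown carton, 92 (x) x 18 (y, thickness) x 85 mm (z, height), 0.09 kg, loose in the crate, outer one of the pair at the crate's +y end; at the start its top leans about 17 degrees towards that end. Origin: centre of its underside (its y axis points towards the crate's +y end).
- small4: Small brown carton, 92 (x) x 18 (y, thickness) x 85 mm (z, height), 0.09 kg, loose in the crate, inner one of the pair at the crate's +y end; at the start its top leans about 17 degrees towards that end. Origin: centre of its underside (its y axis points towards the crate's +y end).
- reel: Bystander: small reel of copper wire lying flat on the deck beside the crate, on its +x side, 64 mm diameter, 60 mm high, origin at the centre of its underside. Leave alone.
- tape: Bystander: roll of paper tape lying flat on the deck near the medium carton, about 95 mm from it on its +x side, 64 mm diameter, 45 mm high, origin at the centre of its underside. Leave alone.
- can: Bystander: slim grey bottle with a white cap standing near the tall carton, about 90 mm from it on its -x side, 50 mm diameter, 150 mm high, origin at the centre of its underside. Leave alone.
Not all that is in view belongs to the job. Of the things shaped like the crate, the black one is meant.

How it is judged:
At the end, for the whole second after the job is handed in: Both larger cartons on the crate floor (within 7 mm), upright within 0.2 rad, in line within 0.25 rad, within 20 mm of its centre in x, between the pairs; small cartons in the crate, feet within 15 mm of its floor, leaning under 0.45 rad; all at rest and released (z of medium in the frame of crate between 0 and 0.012 m and x of medium in the frame of crate between -0.02 and 0.02 m and angle between each of medium, tall's own z axis and vertical below 0.2 rad and angle between the y axis of each of medium, tall and the y axis of crate, either way round below 0.25 rad and linear speed of each of medium, tall, small1, small2, small3, small4 below 0.02 m/s and y of each of medium, tall in the frame of small2 above 0 m and y of each of medium, tall in the frame of small4 below 0 m and z of tall in the frame of crate between 0 and 0.012 m and x of tall in the frame of crate between -0.02 and 0.02 m and z of small1 in the frame of crate between 0 and 0.02 m and angle between each of small1, small2, small3, small4's own z axis and vertical below 0.45 rad and y of small1 in the frame of crate between -0.075 and 0.075 m and x of small1 in the frame of crate between -0.02 and 0.02 m and z of small2 in the frame of crate between 0 and 0.02 m and y of small2 in the frame of crate between -0.075 and 0.075 m and x of small2 in the frame of crate between -0.02 and 0.02 m and z of small3 in the frame of crate between 0 and 0.02 m and y of small3 in the frame of crate between -0.075 and 0.075 m and x of small3 in the frame of crate between -0.02 and 0.02 m and z of small4 in the frame of crate between 0 and 0.02 m and y of small4 in the frame of crate between -0.075 and 0.075 m and x of small4 in the frame of crate between -0.02 and 0.02 m); the robot touches nothing.
It fails at once if a small carton is pressed or knocked hard (over 25 N, summed over its contacts) (contact force between any of small1, small2, small3, small4 and anything else above 25 N).
It fails at once if a carton is dropped or slammed into the crate (over 0.5 m/s near its floor) ((horizontal distance between medium and crate below 0.07 m and z of medium in the frame of crate below 0.06 m and linear speed of medium above 0.5 m/s) or (horizontal distance between tall and crate below 0.07 m and z of tall in the frame of crate below 0.06 m and linear speed of tall above 0.5 m/s)).
It fails at once if the reel, tape or bottle is pushed away (over 15 mm) or knocked over (distance of any of reel, tape, can from where it was at the start of the episode above 0.015 m or angle between any of reel, tape, can's own z axis and vertical above 0.3 rad).
It also fails if it takes over 69 s, if anything falls off the work surface, if the arm or the gripper's body presses on something with over 40 N, if the wrist force passes 120 N, or if a joint passes its speed limit or range.

## Working session

There is one attempt and no reset: what is moved stays moved. The work goes in short steps, Python scripts to look and compute and a shell command to move; the robot and the scene stay as the last step left them, time stands still between calls to the robot, and variables do not carry over. Pictures are saved under pics/ and viewed, at most 10 in all, crops included, and the job is handed in when it is done.

```bash
ls; mkdir -p pics; python3 - <<'E'
from rig import sensors, imaging
import cv2
for n in("top","scene"):
    im=imaging.read_camera(n); cv2.imwrite(f"pics/{n}0.png",im[:,:,::-1])
    m=imaging.camera_model(n); print(n,m)
print(imaging.camera_model("wrist")); s=sensors.read_state();print(s['t'],s['ee_pos'],s['eef_rot'])
E
```

```text
pics
top {'mtx': array([[508.07039331,   0.        , 278.9775862 ],
       [  0.        , 508.07039331, 218.82862516],
       [  0.        ,   0.        ,   1.        ]]), 'extrinsics': array([[-0.01259937,  0.9882531 , -0.1523058 ,  0.28082416],
       [-0.9998191 , -0.01028058,  0.01600248,  0.07998047],
       [ 0.01424871,  0.15247987,  0.98820386,  1.24229096],
       [ 0.        ,  0.        ,  0.        ,  1.        ]])}
scene {'mtx': array([[429.62296826,   0.        , 279.21071624],
       [  0.        , 429.62296826, 209.59781137],
       [  0.        ,   0.        ,   1.        ]]), 'extrinsics': array([[-0.0303146 , -0.86731211,  0.49684074,  1.06334913],
       [ 0.99948333, -0.03161456,  0.0057951 ,  0.06053852],
       [ 0.01068124,  0.49675972,  0.86782238,  1.05595883],
       [ 0.        ,  0.        ,  0.        ,  1.        ]])}
{'mtx': array([[295.84371379,   0.        , 279.78658298],
       [  0.        , 295.84371379, 205.77933007],
       [  0.        ,   0.        ,   1.        ]]), 'tool_from_camera': array([[-3.17596630e-04,  9.51935537e-01,  3.06298274e-01,
         7.86161907e-02],
       [ 9.99999565e-01,  3.36740340e-05,  9.32231768e-04,
         1.05830736e-03],
       [ 8.77110250e-04,  3.06298437e-01, -9.51935133e-01,
        -1.41978820e-01],
       [ 0.00000000e+00,  0.00000000e+00,  0.00000000e+00,
         1.00000000e+00]])}
0.1 [ 0.19364253 -0.61989095  0.23034025] [-8.75506157e-04  9.88557706e-01  1.50840497e-01 -1.99276848e-04]
```

View pics/top0.png

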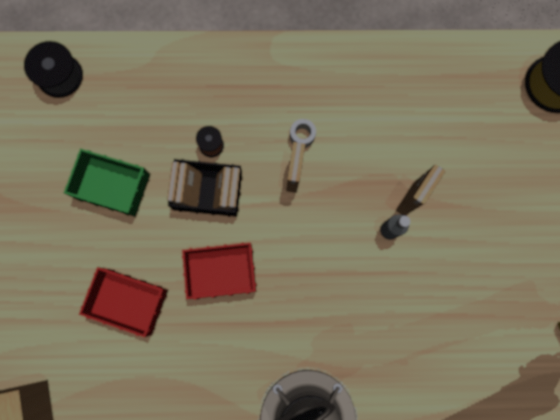

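View pics/scene0.png

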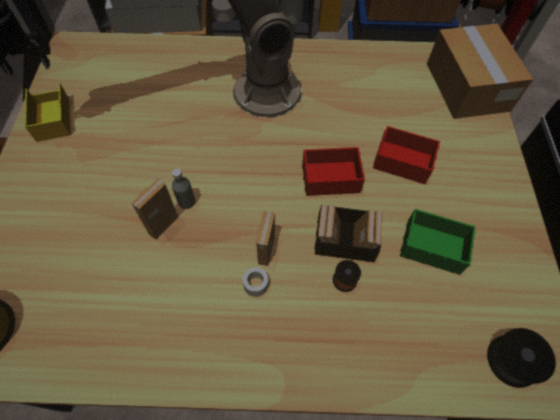

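The top picture shows these candidates:
- **Crates:** black (205,187), green (108,183), and red (220,271) and (124,302). The black one matches.
- **Cartons:** the medium is next to the tape (297,165) and the tall is next to the bottle (428,185).

I'll check this choice in one enlarged crop.

```bash
python3 - <<'E'
import cv2,numpy as np
t=cv2.imread("pics/top0.png")
a=cv2.resize(t[150:225,160:250],None,fx=4.4,fy=4.4,interpolation=cv2.INTER_CUBIC)
b=cv2.resize(t[115:200,270:330],None,fx=4,fy=4,interpolation=cv2.INTER_CUBIC)
c=cv2.resize(t[155:245,370:450],None,fx=4,fy=4,interpolation=cv2.INTER_CUBIC)
s=cv2.imread("pics/scene0.png")
o=np.zeros((600,800,3),np.uint8)
o[:a.shape[0],:a.shape[1]]=a; o[:340,400:640]=b; o[:0]=0
c=cv2.resize(t[160:240,380:445],None,fx=4,fy=4,interpolation=cv2.INTER_CUBIC)
o[345:345+255,0:260]=c[:255]
d=cv2.resize(s[175:275,225:355],None,fx=2.5,fy=2.5); o[345:345+250,300:625]=d
o=cv2.convertScaleAbs(o,alpha=1.6); cv2.imwrite("pics/crop.png",o)
E
```

```text
(no output)
```

View pics/crop.png

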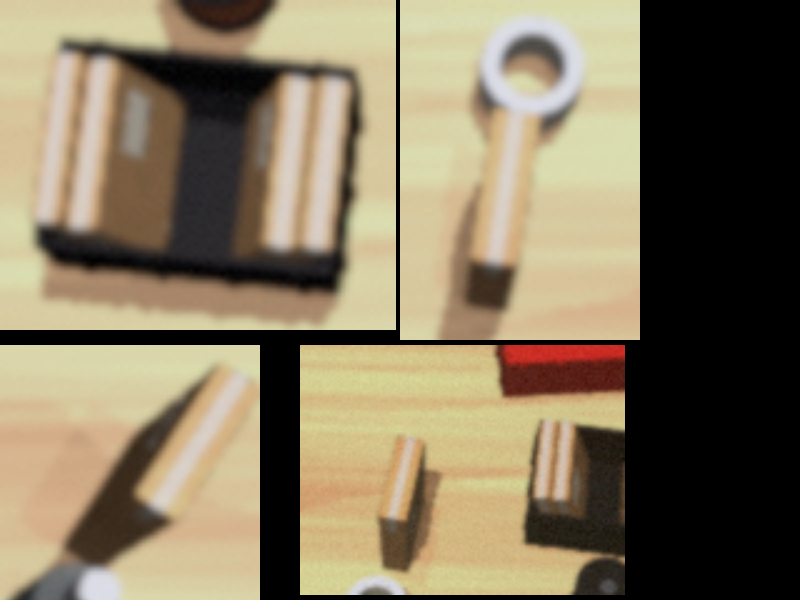

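```bash
cat > h.py <<'E'
import numpy as np
from rig import sensors, imaging
from scipy.spatial.transform import Rotation as R
def ray(n,uv,z,state=None):
    m=imaging.camera_model(n); K=m["mtx"]
    if n=="wrist":
        T=np.eye(4);q=state["eef_rot"];T[:3,:3]=R.from_quat([q[1],q[2],q[3],q[0]]).as_matrix();T[:3,3]=state["ee_pos"];E=T@m["tool_from_camera"]
    else: E=m["extrinsics"]
    o=[]
    for u,v in uv:
        d=E[:3,:3]@np.array([(u-K[0,2])/K[0,0],-(v-K[1,2])/K[1,1],-1]); c=E[:3,3]
        o.append((c+d*(z-c[2])/d[2])[:2])
    return np.array(o)
def proj(n,P,state):
    m=imaging.camera_model(n);T=np.eye(4);q=state["eef_rot"];T[:3,:3]=R.from_quat([q[1],q[2],q[3],q[0]]).as_matrix();T[:3,3]=state["ee_pos"]
    p=np.linalg.inv(T@m["tool_from_camera"])@np.append(P,1);K=m["mtx"]
    return K[0,0]*p[0]/-p[2]+K[0,2], -K[1,1]*p[1]/-p[2]+K[1,2]
def to(x,y,ya):
    "shift in tool axes (before any turn) and turn so tool y axis is along world angle ya (mod 180)"
    s=sensors.read_state();q=s["eef_rot"];M=R.from_quat([q[1],q[2],q[3],q[0]]).as_matrix()
    d=M.T@np.array([x-s["ee_pos"][0],y-s["ee_pos"][1],0])
    cur=np.degrees(np.arctan2(M[1,1],M[0,1]));t=-(ya-cur);t=(t+90)%180-90
    print("t",s["t"],"tcp",np.round(s["ee_pos"],4),"yang",round(cur,2),"shift mm",np.round(d*1000,1),"turn",round(t,2),"F",np.round(s["contact_force"],1),"grip",s["grip_width"],s["gripper_force"],"tilt",round(np.degrees(np.arccos(-M[2,2])),2),"j7",s["joint_positions"][6])
E
python3 - <<'E'
from h import *
def rect(n,uv,z):
    p=ray(n,uv,z);l=((p[1]-p[0])+(p[2]-p[3]))/2;w=((p[3]-p[0])+(p[2]-p[1]))/2
    print("c",p.mean(0).round(4),"l",np.hypot(*l).round(4),np.degrees(np.arctan2(l[1],l[0])).round(1),"w",np.hypot(*w).round(4),np.degrees(np.arctan2(w[1],w[0])).round(1))
rect("top",[(174.1,159.1),(241.4,165.5),(237.3,215.5),(170.5,208.5)],.07)
rect("top",[(294,142.5),(304.5,143),(298.7,181.3),(288,180.5)],.13)
rect("top",[(435.5,165),(445,169.3),(423.8,203.8),(413.8,198)],.17)
print(ray("top",[(397,225)],.15))
E
```

```text
c [0.5392 0.2321] l 0.1586 -96.4 w 0.1197 176.2
c [0.5822 0.0212] l 0.024 -94.1 w 0.0897 170.4
c [ 0.5192 -0.2649] l 0.0235 -118.9 w 0.0902 145.5
[[ 0.43289316 -0.19469124]]
```

```bash
python3 -c "
from h import *
to(.5822,.0212,80.4)"
```

```text
t 0.1 tcp [ 0.1936 -0.6199  0.2303] yang -72.65 shift mm [ 562.1 -496.     0.8] turn 26.95 F [-0.1 -0.4  0.8] grip 0.0855420752202916 0.0 tilt 0.1 j7 -0.050713762854377814
```

```bash
for i in 1 2 3 4; do python3 -m inch '[[0.085,[0.028,-0.025,-0.004],0],[0.085,[0.028,-0.025,-0.004],0],[0.085,[0.028,-0.025,-0.004],0],[0.085,[0.028,-0.025,-0.004],0],[0.085,[0.028,-0.025,-0.004],0]]' | tail -c 300; done
python3 -m inch '[[0.085,[0,0,0],7],[0.085,[0,0,0],7],[0.085,[0,0,0],7],[0.085,[0,0,0],6],[0.085,[0,0,0],0]]'
python3 - <<'E'
from h import *
import cv2
to(.5822,.0212,80.4)
s=sensors.read_state();im=imaging.read_camera("wrist")
print(proj("wrist",[.5822,.0212,.13],s))
cv2.imwrite("pics/w1.png",cv2.convertScaleAbs(im[:,:,::-1],alpha=1.5))
E
```

```text
t: 0.52
ee_pos: [0.2906, -0.4575, 0.251]
eef_rot: [-0.0, 0.989, 0.151, -0.0]
contact_force: [0.1, -0.1, 0.4]
grip_width: 0.085
gripper_force: 0.0
t: 0.93
ee_pos: [0.3869, -0.2964, 0.2712]
eef_rot: [-0.0, 0.989, 0.151, -0.0]
contact_force: [-0.0, 0.2, -0.2]
grip_width: 0.085
gripper_force: 0.0
t: 1.35
ee_pos: [0.4832, -0.1355, 0.2913]
eef_rot: [0.0, 0.989, 0.151, -0.0]
contact_force: [1.0, -0.4, -0.7]
grip_width: 0.0848
gripper_force: 0.0
t: 1.77
ee_pos: [0.5796, 0.0253, 0.3111]
eef_rot: [0.0, 0.989, 0.151, -0.0]
contact_force: [1.1, -0.1, 0.0]
grip_width: 0.0848
gripper_force: 0.0
t: 2.18
ee_pos: [0.579, 0.0238, 0.3107]
eef_rot: [0.0, 0.996, -0.085, -0.001]
contact_force: [0.2, 0.3, -0.0]
grip_width: 0.085
gripper_force: 0.0
t 2.1833 tcp [0.579  0.0238 0.3107] yang -99.73 shift mm [ 3.6  2.1 -0. ] turn -0.13 F [ 0.2  0.3 -0. ] grip 0.08495285228783973 0.0 tilt 0.06 j7 -1.943931929586214
(np.float64(280.99788042085896), np.float64(181.31209783804408))
```

View pics/w1.png

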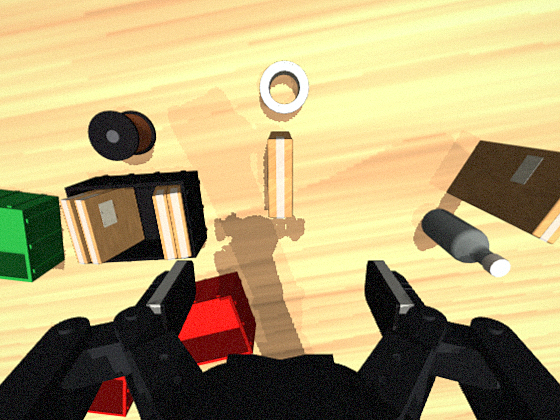

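The wrist view shows the medium's top centred at about (280,178) and well aligned with the fingers. The tape is clear at (284,88), and the crate rim spans roughly (66,186), (198,171), (207,253) and (75,262).

```bash
python3 - <<'E'
from h import *
import cv2
s=sensors.read_state()
p=ray("wrist",[(268,138),(293,138),(292,218),(268,218)],.13,s);print(p.mean(0),p)
print(ray("wrist",[(66,186),(198,171),(207,253),(75,262)],.07,s))
to(*p.mean(0),80.4)
E
python3 - <<'E'
import cv2
im=cv2.imread("pics/w1.png")
cv2.imwrite("pics/w1c.png",cv2.resize(im[120:280,50:310],None,fx=3,fy=3,interpolation=cv2.INTER_CUBIC))
E
```

```text
[0.58414251 0.02175566] [[0.63115621 0.0271253 ]
 [0.62673595 0.00081074]
 [0.53703049 0.01579327]
 [0.54164737 0.04329332]]
[[0.60938018 0.30659694]
 [0.5999284  0.12826418]
 [0.4820949  0.14523803]
 [0.49968521 0.33733197]]
t 2.2333 tcp [0.579  0.0238 0.3108] yang -99.52 shift mm [ 5.5  1.2 -0. ] turn 0.08 F [-0.1 -0.4  0.6] grip 0.08522107224300975 0.0 tilt 0.06 j7 -1.9402820973397232
```

View pics/w1c.png

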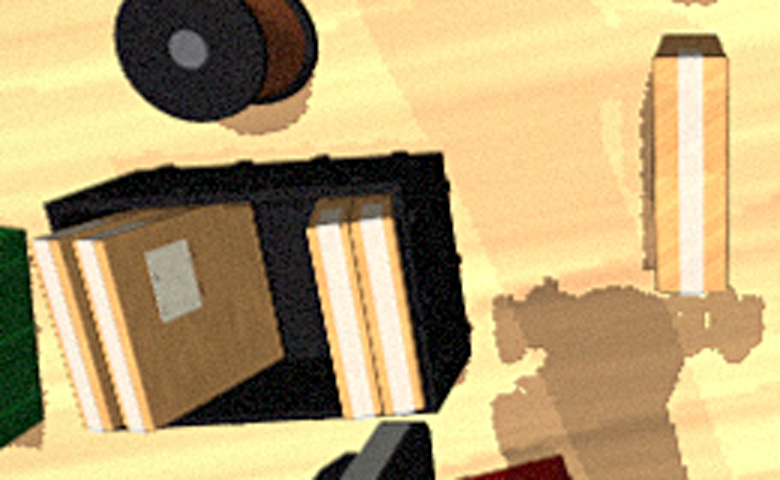

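```bash
python3 - <<'E'
from h import *
s=sensors.read_state()
f=lambda L:[(50+u/3,120+v/3) for u,v in L]
p=ray("wrist",f([(47,207),(400,185),(437,412)]),.07,s);print(p, np.diff(p,axis=0), (p[0]+p[2])/2)
b=ray("wrist",f([(443,155),(470,350)]),.0,s);print(b,np.diff(b,axis=0))
for d in list(np.diff(p,axis=0))+list(np.diff(b,axis=0)): print(np.hypot(*d),np.degrees(np.arctan2(d[1],d[0])))
# small tops inner edges
print(ray("wrist",f([(78,240),(130,430),(395,218),(422,410)]),.086,s))
E
```

```text
[[0.60554156 0.30862217]
 [0.58923915 0.15099718]
 [0.47806201 0.16300551]] [[-0.01630241 -0.15762499]
 [-0.11117713  0.01200833]] [0.54180179 0.23581384]
[[0.58857009 0.15067843]
 [0.4795387  0.16329401]] [[-0.10903139  0.01261558]]
0.15846579253003848 -95.9048375639269
0.11182376714033508 173.8353368990568
0.1097588137091258 173.39988804280404
[[0.5915204  0.28859948]
 [0.50006543 0.2992794 ]
 [0.57839707 0.15103861]
 [0.4876771  0.16315098]]
```

```bash
python3 -m inch '[[0.085,[0.0055,0.0012,0.03],0],[0.085,[0,0,0.035],0],[0.085,[0,0,0.035],0],[0.085,[0,0,0.035],0],[0.085,[0,0,0.03],0]]' 
python3 -m inch '[[0.085,[0,0,0.025],0],[0.085,[0,0,0.018],0],[0.085,[0,0,0.0075],0],[0.085,[0,0,0],0],[0.02,[0,0,0],0]]' 60
python3 -m inch '[[0.02,[0,0,0],0],[0.02,[0,0,0],0],[0.02,[0,0,0],0],[0.02,[0,0,0],0],[0.02,[0,0,0],0]]' 60
python3 -m inch '[[0.02,[0,0,0],0],[0.02,[0,0,0],0],[0.02,[0,0,0],0],[0.02,[0,0,0],0],[0.02,[0,0,0],0]]' 60
```

```text
t: 2.65
ee_pos: [0.5834, 0.0214, 0.1439]
eef_rot: [0.0, 0.997, -0.083, -0.001]
contact_force: [-0.9, -1.0, -0.7]
grip_width: 0.0853
gripper_force: 0.0
t: 3.07
ee_pos: [0.5849, 0.0217, 0.0963]
eef_rot: [-0.0, 0.996, -0.084, 0.0]
contact_force: [0.2, -0.2, -1.1]
grip_width: 0.075
gripper_force: 0.0
t: 3.48
ee_pos: [0.5855, 0.022, 0.097]
eef_rot: [-0.0, 0.996, -0.084, 0.001]
contact_force: [0.2, 0.4, 3.9]
grip_width: 0.0269
gripper_force: 59.9
t: 3.9
ee_pos: [0.5855, 0.022, 0.097]
eef_rot: [-0.0, 0.996, -0.084, 0.001]
contact_force: [-0.7, 0.1, 5.6]
grip_width: 0.0274
gripper_force: 60.2
```

```bash
python3 -m inch '[[0.02,[0,0,-0.01],0],[0.02,[0,0,-0.025],0],[0.02,[0,0,-0.035],0],[0.02,[0,0,-0.035],0],[0.02,[0,0,-0.035],0]]' 
python3 -m inch '[[0.02,[0,0,-0.02],-3.6],[0.02,[-0.015,-0.025,-0.01],0],[0.02,[-0.015,-0.025,0],0],[0.02,[-0.015,-0.025,0],0],[0.02,[-0.015,-0.025,0],0]]' 
python3 -m inch '[[0.02,[-0.015,-0.015,0],0],[0.02,[0,0,0],0],[0.02,[0,0,0],0]]' 
python3 - <<'E'
from h import *
import cv2
to(.5415,.235,83.8)
s=sensors.read_state();im=imaging.read_camera("wrist");np.save("st.npy",s,allow_pickle=True)
u,v=map(int,proj("wrist",[.5415,.235,.07],s));print(u,v)
u0=max(0,u-130);v0=max(0,v-90);print(u0,v0)
cv2.imwrite("pics/w2.png",cv2.resize(cv2.convertScaleAbs(im[v0:v0+190,u0:u0+260,::-1],alpha=1.6),None,fx=3,fy=3,interpolation=cv2.INTER_CUBIC))
E
```

```text
t: 4.32
ee_pos: [0.5832, 0.0215, 0.2367]
eef_rot: [0.0, 0.996, -0.084, -0.001]
contact_force: [0.6, -0.8, -1.5]
grip_width: 0.0271
gripper_force: 59.3
t: 4.73
ee_pos: [0.534, 0.1281, 0.2658]
eef_rot: [0.0, 0.999, -0.053, -0.0]
contact_force: [-0.2, -0.5, -2.1]
grip_width: 0.0273
gripper_force: 59.4
t: 4.98
ee_pos: [0.5206, 0.145, 0.2656]
eef_rot: [0.001, 0.999, -0.051, -0.0]
contact_force: [0.3, -0.8, -1.8]
grip_width: 0.027
gripper_force: 59.4
t 4.9833 tcp [0.5206 0.145  0.2656] yang -95.85 shift mm [ 11.6 -91.6  -0.1] turn 0.35 F [ 0.3 -0.8 -1.8] grip 0.027005741358768768 59.41235661506653 tilt 0.08 j7 -2.12039938417322
199 171
69 81
```

View pics/w2.png

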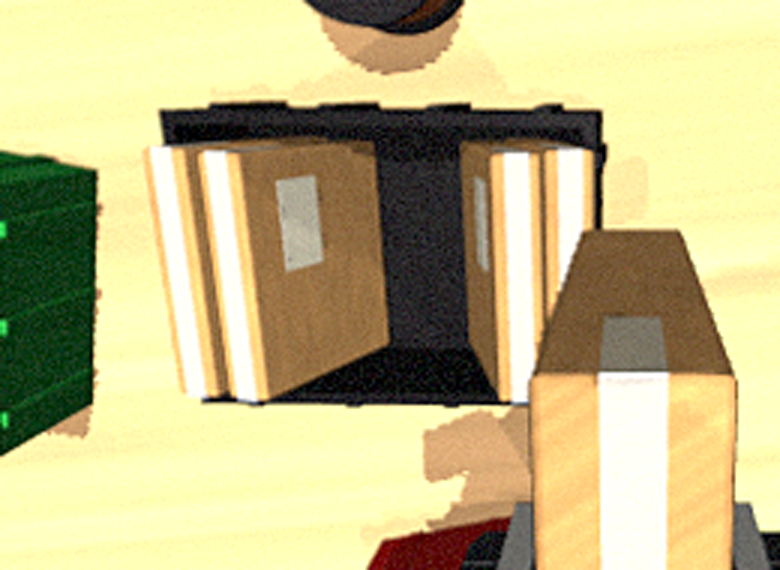

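```bash
python3 - <<'E'
from h import *
s=np.load("st.npy",allow_pickle=True).item()
f=lambda L:[(69+u/3,81+v/3) for u,v in L]
p=ray("wrist",f([(160,112),(601,110),(200,403)]),.07,s);print(p)
for a,b in((0,1),(0,2)):
    d=p[b]-p[a];print(np.hypot(*d),np.degrees(np.arctan2(d[1],d[0])))
c=(p[1]+p[2])/2;print("c",c)
g=ray("wrist",f([(374,142),(388,347),(462,143),(470,340)]),.007,s);print(g,g.mean(0))
e=np.array([np.cos(np.radians(83.8)),np.sin(np.radians(83.8))]);n=np.array([e[1],-e[0]])
print((g-c)@e,(g-c)@n)
# medium bottom edge seen: face bottom corners (580,230),(680,230)
print(ray("wrist",f([(580,230),(680,230)]),s["ee_pos"][2]-.097,s))
E
```

```text
[[0.60842508 0.30840216]
 [0.59267964 0.1483053 ]
 [0.49652204 0.32220614]]
0.16086928037829218 -95.61694539673942
0.11275123041012292 172.96771512633853
c [0.54460084 0.23525572]
[[0.58826438 0.25080827]
 [0.49566542 0.2621057 ]
 [0.58391278 0.21260312]
 [0.49510203 0.22326688]] [0.54073615 0.23719599]
[ 0.02017722  0.02140795 -0.01827444 -0.01726455] [ 0.04172848 -0.05154897  0.04152846 -0.0479145 ]
[[0.56446274 0.15388269]
 [0.56171505 0.12714752]]
```

```bash
python3 -m inch '[[0.02,[0.004,-0.025,0],0.4],[0.02,[0.004,-0.03,0],0],[0.02,[0.0034,-0.028,0],0],[0.02,[0,-0.0104,0],0],[0.02,[0,0,0],0]]' >/dev/null
python3 -m inch '[[0.02,[0,0,0.015],0],[0.02,[0,0,0.02],0],[0.02,[0,0,0.02],0],[0.02,[0,0,0.01],0],[0.02,[0,0,0],0]]' 
python3 -c "
from h import *
to(.5415,.2368,83.7)"
```

```text
t: 5.87
ee_pos: [0.5425, 0.2321, 0.1978]
eef_rot: [0.002, 0.998, -0.058, -0.003]
contact_force: [-0.4, 0.5, -1.8]
grip_width: 0.0275
gripper_force: 59.8
t 5.8667 tcp [0.5425 0.2321 0.1978] yang -96.6 shift mm [-1.6 -4.6 -0. ] turn -0.3 F [-0.4  0.5 -1.8] grip 0.027511040172500903 59.839072823524475 tilt 0.38 j7 -2.3324687548664027
```

```bash
python3 -m inch '[[0.02,[-0.001,-0.0045,0],0],[0.02,[0,0,0],-0.3],[0.02,[0,0,0],0]]' >/dev/null
python3 -c "
from h import *
to(.5415,.2368,83.7)"
python3 -m inch '[[0.02,[0,0,0.012],0],[0.02,[0,0,0.012],0],[0.02,[0,0,0.012],0],[0.02,[0,0,0.012],0],[0.02,[0,0,0],0]]' 
python3 -m inch '[[0.02,[0,0,0.012],0],[0.02,[0,0,0.012],0],[0.02,[0,0,0.008],0],[0.02,[0,0,0],0]]'
python3 -c "
from h import *
to(.5415,.2368,83.7)"

```

```text
t 6.1167 tcp [0.5439 0.2409 0.2023] yang -96.11 shift mm [-2.   4.4 -0. ] turn 0.19 F [ 0.1 -0.6 -2.4] grip 0.02694571360386391 59.906755685806274 tilt 0.15 j7 -2.3359996178389673
t: 6.53
ee_pos: [0.5409, 0.2387, 0.1489]
eef_rot: [0.002, 0.999, -0.054, -0.003]
contact_force: [-1.0, -0.3, -3.0]
grip_width: 0.0272
gripper_force: 59.8
t: 6.87
ee_pos: [0.5417, 0.2393, 0.1182]
eef_rot: [0.001, 0.999, -0.054, -0.002]
contact_force: [0.1, -0.0, -2.2]
grip_width: 0.027
gripper_force: 59.9
t 6.8667 tcp [0.5417 0.2393 0.1182] yang -96.14 shift mm [0.1 2.5 0. ] turn 0.16 F [ 0.1 -0.  -2.2] grip 0.02704166733481585 59.89851951599121 tilt 0.25 j7 -2.381188204272438
```

```bash
python3 -m inch '[[0.02,[0,0.0022,0],0],[0.02,[0,0,0.006],0],[0.02,[0,0,0.005],0],[0.02,[0,0,0],0],[0.02,[0,0,0],0]]' 
python3 -c "
from h import *
to(.5415,.2368,83.7)"

```

```text
t: 7.28
ee_pos: [0.5428, 0.2378, 0.1096]
eef_rot: [0.0, 0.999, -0.054, -0.0]
contact_force: [-0.0, 0.1, -2.1]
grip_width: 0.0276
gripper_force: 60.0
t 7.2833 tcp [0.5428 0.2378 0.1096] yang -96.15 shift mm [-1.1  1.2  0. ] turn 0.15 F [-0.   0.1 -2.1] grip 0.02756935409262097 59.97529327869415 tilt 0.03 j7 -2.384316824788609
```

```bash
python3 -m inch '[[0.02,[0,0,0.003],0],[0.02,[0,0,0.002],0],[0.02,[0,0,0],0],[0.02,[0,-0.002,0],0],[0.02,[0,-0.002,0],0]]' 
for i in 1 2; do python3 -m inch '[[0.02,[0,-0.002,0],0],[0.02,[0,-0.002,0],0],[0.02,[0,-0.002,0],0],[0.02,[0,0,0],0]]' ;done
python3 -c "
from h import *
to(.5421,.2368,83.7)"

```

```text
t: 7.7
ee_pos: [0.5435, 0.2419, 0.1048]
eef_rot: [0.0, 0.999, -0.054, 0.0]
contact_force: [0.2, -0.4, -2.1]
grip_width: 0.0275
gripper_force: 59.9
t: 8.03
ee_pos: [0.5439, 0.2484, 0.1047]
eef_rot: [-0.0, 0.999, -0.053, -0.0]
contact_force: [-0.3, -0.7, -2.5]
grip_width: 0.0273
gripper_force: 59.9
t: 8.37
ee_pos: [0.5447, 0.2546, 0.1049]
eef_rot: [-0.0, 0.999, -0.053, 0.0]
contact_force: [-0.1, -0.1, -1.7]
grip_width: 0.027
gripper_force: 59.9
t 8.3667 tcp [0.5447 0.2546 0.1049] yang -96.11 shift mm [-0.6 18.  -0. ] turn 0.19 F [-0.1 -0.1 -1.7] grip 0.026979870757695833 59.92058873176575 tilt 0.04 j7 -2.412586578864357
```

```bash
python3 -m inch '[[0.02,[-0.0005,-0.0015,0],0],[0.02,[0,-0.0015,0],0],[0.02,[0,0,0],0]]'; python3 -m inch '[[0.02,[0,-0.0015,0],0],[0.02,[0,0,0],0],[0.02,[0,0,0],0]]'
python3 - <<'E'
from h import *
import cv2
to(.542,.236,83.7)
s=sensors.read_state();im=imaging.read_camera("wrist");np.save("st.npy",s,allow_pickle=True)
cv2.imwrite("pics/w3.png",cv2.resize(cv2.convertScaleAbs(im[80:380,130:530,::-1],alpha=1.6),None,fx=2,fy=2,interpolation=cv2.INTER_CUBIC))
E
```

```text
t: 8.62
ee_pos: [0.5445, 0.2574, 0.1048]
eef_rot: [-0.0, 0.999, -0.053, 0.0]
contact_force: [0.0, -0.5, -2.5]
grip_width: 0.0274
gripper_force: 60.0
t: 8.87
ee_pos: [0.5446, 0.2587, 0.1048]
eef_rot: [-0.0, 0.999, -0.054, 0.0]
contact_force: [-0.2, -0.2, -2.5]
grip_width: 0.0273
gripper_force: 59.9
t 8.8667 tcp [0.5446 0.2587 0.1048] yang -96.14 shift mm [-0.2 22.8 -0. ] turn 0.16 F [-0.2 -0.2 -2.5] grip 0.02732548091399791 59.90059196949005 tilt 0.02 j7 -2.419687798091597
```

View pics/w3.png

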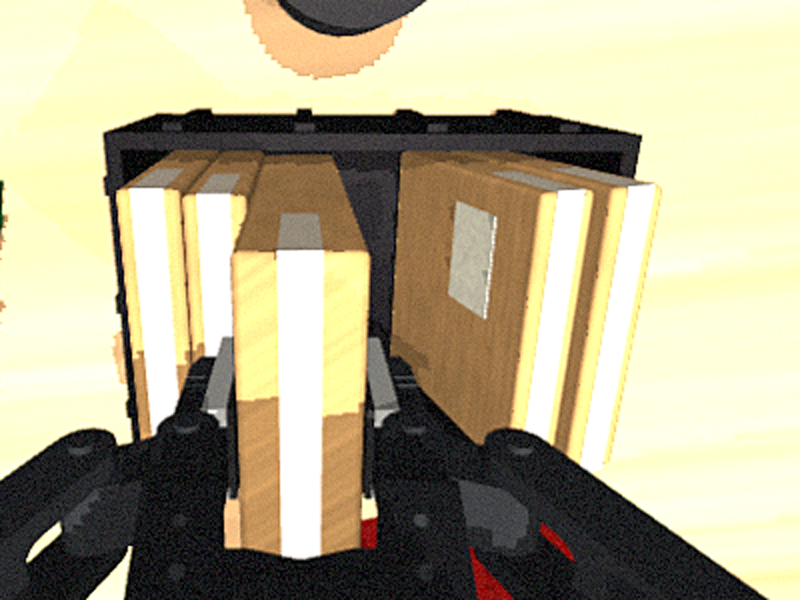

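The picture shows the +y pair standing nearly upright against its end (left, 120–245) and the medium vertical at (300,250). The −y pair is still leaning. I'll push the other way now.

```bash
python3 -m inch '[[0.02,[0,0.003,0],0],[0.02,[0,0.004,0],0],[0.02,[0,0.004,0],0],[0.02,[0,0.004,0],0],[0.02,[0,0.003,0],0]]'
for i in 1 2; do python3 -m inch '[[0.02,[0,0.002,0],0],[0.02,[0,0.002,0],0],[0.02,[0,0.002,0],0],[0.02,[0,0.002,0],0],[0.02,[0,0,0],0]]' ;done
python3 -c "
from h import *
to(.542,.236,83.7)"
```

```text
t: 9.33
ee_pos: [0.5427, 0.2395, 0.1047]
eef_rot: [0.0, 0.999, -0.054, 0.0]
contact_force: [0.4, 0.3, -1.4]
grip_width: 0.0273
gripper_force: 59.8
t: 9.75
ee_pos: [0.5418, 0.2324, 0.1048]
eef_rot: [-0.0, 0.999, -0.054, 0.0]
contact_force: [-0.5, -0.2, -2.0]
grip_width: 0.0272
gripper_force: 60.0
t: 10.17
ee_pos: [0.5409, 0.2239, 0.1047]
eef_rot: [0.0, 0.999, -0.054, -0.0]
contact_force: [-0.0, 1.0, -2.5]
grip_width: 0.0267
gripper_force: 59.9
t 10.1667 tcp [0.5409 0.2239 0.1047] yang -96.18 shift mm [ -0.2 -12.1  -0. ] turn 0.12 F [-0.   1.  -2.5] grip 0.026675850313156498 59.862624406814575 tilt 0.04 j7 -2.36602211127923
```

```bash
python3 -m inch '[[0.02,[0,0.002,0],0],[0.02,[0,0.002,0],0],[0.02,[0,0.002,0],0],[0.02,[0,0.0015,0],0],[0.02,[0,0,0],0]]'
python3 -m inch '[[0.02,[0,0.0015,0],0],[0.02,[0,0.001,0],0],[0.02,[0,0,0],0]]'
python3 -m inch '[[0.02,[0,0,0.0015],0],[0.02,[0,0,0],0],[0.02,[0,0,0],0]]'
python3 -c "
from h import *
to(.542,.236,83.7)"
```

```text
t: 10.58
ee_pos: [0.5402, 0.2163, 0.1047]
eef_rot: [0.0, 0.999, -0.054, -0.0]
contact_force: [0.7, 0.7, -1.9]
grip_width: 0.0276
gripper_force: 60.0
t: 10.83
ee_pos: [0.5399, 0.2143, 0.1048]
eef_rot: [0.0, 0.999, -0.054, 0.0]
contact_force: [-0.4, 0.3, -2.0]
grip_width: 0.027
gripper_force: 60.0
t: 11.08
ee_pos: [0.5398, 0.2144, 0.1031]
eef_rot: [0.0, 0.999, -0.054, -0.0]
contact_force: [-0.1, 0.8, -2.1]
grip_width: 0.027
gripper_force: 60.0
t 11.0833 tcp [0.5398 0.2144 0.1031] yang -96.15 shift mm [ -0.2 -21.7  -0. ] turn 0.15 F [-0.1  0.8 -2.1] grip 0.02696548763037942 60.040379762649536 tilt 0.03 j7 -2.350767841343413
```

Feel for the floor, then release.

```bash
python3 -m inch '[[0.02,[0,0,0.001],0],[0.02,[0,0,0],0]]' | grep -E "pos|force"
python3 -m inch '[[0.02,[0,0,0.001],0],[0.02,[0,0,0],0]]'| grep -E "pos|force"
```

```text
ee_pos: [0.5399, 0.2145, 0.1021]
contact_force: [-0.2, -0.5, -1.8]
gripper_force: 60.1
ee_pos: [0.5399, 0.2147, 0.102]
contact_force: [-2.0, -0.6, 3.5]
gripper_force: 60.7
```

```bash
python3 -m inch '[[0.035,[0,0,0],0],[0.045,[0,0,0],0],[0.055,[0,0,0],0],[0.055,[0,0,0],0],[0.055,[0,0,-0.01],0]]'
python3 -m inch '[[0.055,[0,0,-0.02],0],[0.055,[0,0,-0.03],0],[0.055,[0,0,-0.04],0],[0.055,[0,0,-0.04],0],[0.085,[0,0,-0.04],0]]'
python3 -m inch '[[0.085,[0,0,-0.03],0],[0.085,[0,0,0],0],[0.085,[0,0,0],0]]'
python3 - <<'E'
from h import *
import cv2
to(.5192,-.2649,55.5)
s=sensors.read_state();im=imaging.read_camera("wrist");np.save("st.npy",s,allow_pickle=True)
cv2.imwrite("pics/w4.png",cv2.resize(cv2.convertScaleAbs(im[50:280,150:450,::-1],alpha=1.6),None,fx=2.6,fy=2.6,interpolation=cv2.INTER_CUBIC))
E
```

```text
t: 11.83
ee_pos: [0.5385, 0.2138, 0.1097]
eef_rot: [0.001, 0.999, -0.054, -0.002]
contact_force: [-0.9, -0.7, -0.4]
grip_width: 0.0549
gripper_force: 0.0
t: 12.25
ee_pos: [0.5395, 0.2147, 0.2838]
eef_rot: [-0.0, 0.999, -0.053, 0.0]
contact_force: [1.1, 0.5, -0.6]
grip_width: 0.0656
gripper_force: 0.0
t: 12.5
ee_pos: [0.5408, 0.2155, 0.3143]
eef_rot: [-0.001, 0.999, -0.054, 0.003]
contact_force: [-0.7, 0.2, -0.6]
grip_width: 0.085
gripper_force: 0.0
t 12.5 tcp [0.5408 0.2155 0.3143] yang -96.14 shift mm [ 29.9 479.9  -1. ] turn 28.36 F [-0.7  0.2 -0.6] grip 0.08502461346872253 0.0 tilt 0.32 j7 -2.2495334270936107
```

View pics/w4.png

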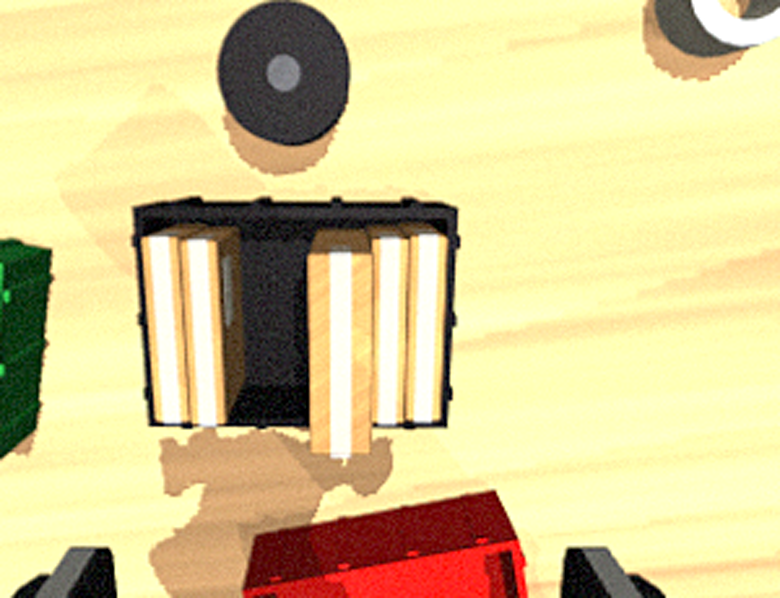

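```bash
python3 - <<'E'
from h import *
s=np.load("st.npy",allow_pickle=True).item()
f=lambda L:[(150+u/2.6,50+v/2.6) for u,v in L]
c=np.array([.542,.236]);a=np.radians(83.7);e=np.array([np.cos(a),np.sin(a)]);n=np.array([e[1],-e[0]])
def pr(t,L,z):
    p=ray("wrist",f(L),z,s);print(t,p.round(4).tolist(),"y",((p-c)@e).round(4),"x",((p-c)@n).round(4))
pr("small4 foot",[(243,235),(240,370)],.007)
pr("small4 top",[(215,240),(223,420)],.088)
pr("medium top +y",[(308,252),(311,453)],.135)
pr("medium top -y",[(372,252),(370,453)],.135)
pr("rim",[(135,208),(457,208),(446,425),(150,425)],.07)
E
```

```text
small4 foot [[0.5846, 0.2654], [0.5055, 0.2787]] y [0.0339 0.0385] x [ 0.0391 -0.041 ]
small4 top [[0.5898, 0.2681], [0.5009, 0.278]] y [0.0372 0.0372] x [ 0.044  -0.0455]
medium top +y [[0.5846, 0.2228], [0.4963, 0.232]] y [-0.0085 -0.009 ] x [ 0.0437 -0.045 ]
medium top -y [[0.5817, 0.1965], [0.4935, 0.2057]] y [-0.0349 -0.0354] x [ 0.0438 -0.0449]
rim [[0.6078, 0.3076], [0.5909, 0.1514], [0.4798, 0.164], [0.4965, 0.3206]] y [ 0.0784 -0.0787 -0.0784  0.0791] x [ 0.0575  0.0579 -0.054  -0.0545]
```

```bash
for i in 1 2; do python3 -m inch '[[0.085,[0.002,0.034,-0.001],0],[0.085,[0.002,0.034,-0.001],0],[0.085,[0.002,0.034,-0.001],0],[0.085,[0.002,0.034,-0.001],0],[0.085,[0.002,0.034,-0.001],0]]' >/dev/null; done
python3 -m inch '[[0.085,[0.002,0.034,0],0],[0.085,[0.002,0.034,0],0],[0.085,[0.002,0.034,0],0],[0.085,[0.002,0.03,0],0],[0.085,[0,0,0],0]]' >/dev/null
python3 -m inch '[[0.085,[0,0,0],7.1],[0.085,[0,0,0],7.1],[0.085,[0,0,0],7.1],[0.085,[0,0,0],7],[0.085,[0,0,0],0]]' >/dev/null
python3 -m inch '[[0.085,[0,0,0],0],[0.085,[0,0,0],0]]' >/dev/null
python3 - <<'E'
from h import *
import cv2
to(.5192,-.2649,55.5)
s=sensors.read_state();im=imaging.read_camera("wrist");np.save("st.npy",s,allow_pickle=True)
print(proj("wrist",[.5192,-.2649,.17],s))
cv2.imwrite("pics/w5.png",cv2.resize(cv2.convertScaleAbs(im[70:290,150:410,::-1],alpha=1.6),None,fx=2.6,fy=2.6,interpolation=cv2.INTER_CUBIC))
E
```

```text
t 14.3833 tcp [ 0.5168 -0.2573  0.3204] yang -124.28 shift mm [ 6.3  5.  -0. ] turn 0.22 F [ 0.2 -0.4  0. ] grip 0.08501118609874195 0.0 tilt 0.1 j7 -1.816115985158974
(np.float64(284.25414986874574), np.float64(185.73374524209976))
```

View pics/w5.png

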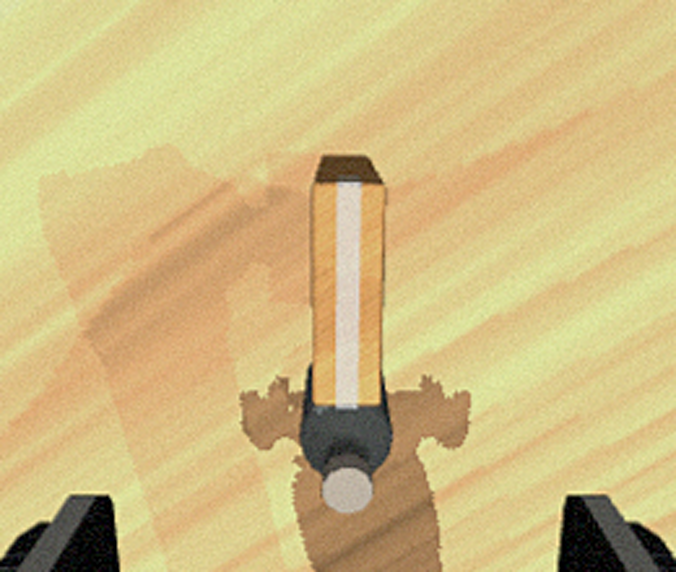

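```bash
python3 - <<'E'
from h import *
s=np.load("st.npy",allow_pickle=True).item()
p=ray("wrist",[(150+u/2.6,70+v/2.6) for u,v in [(314,182),(383,183),(381,407),(313,405)]],.17,s);print(p)
d=(p[0]+p[1]-p[2]-p[3])/2;print(np.hypot(*d),np.degrees(np.arctan2(d[1],d[0]))+90,p.mean(0))
to(*p.mean(0),np.degrees(np.arctan2(d[1],d[0]))+90)
E
```

```text
[[ 0.56432387 -0.27961506]
 [ 0.54953207 -0.30064959]
 [ 0.47488002 -0.25071833]
 [ 0.49126199 -0.22826081]]
0.08955187878499532 55.56207825565118 [ 0.51999949 -0.26481095]
t 14.4333 tcp [ 0.5169 -0.2574  0.3207] yang -124.32 shift mm [ 6.7  4.4 -0. ] turn 0.12 F [ 0.1  0.2 -0.6] grip 0.08517418168671054 0.0 tilt 0.07 j7 -1.8166214000654068
```

```bash
python3 -m inch '[[0.085,[0.0067,0.0044,0.02],0],[0.085,[0,0,0.035],0],[0.085,[0,0,0.035],0],[0.085,[0,0,0.03],0],[0.085,[0,0,0.025],0]]' >/dev/null
python3 -m inch '[[0.085,[0,0,0.02],0],[0.085,[0,0,0.012],0],[0.085,[0,0,0],0],[0.085,[0,0,0],0]]'
python3 -c "
from h import *
to(.52,-.2648,55.56)"
```

```text
t: 15.18
ee_pos: [0.5203, -0.2651, 0.1444]
eef_rot: [-0.0, 0.955, -0.296, -0.0]
contact_force: [-0.1, -0.6, 0.2]
grip_width: 0.0849
gripper_force: 0.0
t 15.1833 tcp [ 0.5203 -0.2651  0.1444] yang -124.42 shift mm [-0.5 -0.1  0. ] turn 0.02 F [-0.1 -0.6  0.2] grip 0.08493905734664628 0.0 tilt 0.01 j7 -1.8353896678906008
```

```bash
python3 -m inch '[[0.02,[0,0,0],0],[0.02,[0,0,0],0],[0.02,[0,0,0],0],[0.02,[0,0,0],0],[0.02,[0,0,0],0]]' 60 >/dev/null
python3 -m inch '[[0.02,[0,0,0],0],[0.02,[0,0,0],0],[0.02,[0,0,0],0],[0.02,[0,0,0],0],[0.02,[0,0,0],0]]' 60
python3 -m inch '[[0.02,[0,0,-0.01],0],[0.02,[0,0,-0.025],0],[0.02,[0,0,-0.035],0],[0.02,[0,0,-0.035],0],[0.02,[0,0,-0.035],0]]' >/dev/null
python3 -m inch '[[0.02,[0,0,-0.03],0],[0.02,[0,0,-0.02],0],[0.02,[0,0,0],-7],[0.02,[0,0,0],-7],[0.02,[0,0,0],-7]]' >/dev/null
python3 -m inch '[[0.02,[0,0,0],-7],[0.02,[0,0,0],0],[0.02,[0,0,0],0]]'
python3 -c "
from h import *
to(.5435,.2499,83.7)"
```

```text
t: 16.02
ee_pos: [0.5212, -0.2654, 0.1453]
eef_rot: [0.0, 0.955, -0.296, 0.001]
contact_force: [0.8, -0.3, 5.4]
grip_width: 0.027
gripper_force: 60.2
t: 17.1
ee_pos: [0.5195, -0.2649, 0.3337]
eef_rot: [-0.0, 0.998, -0.058, -0.001]
contact_force: [-0.8, 0.2, -0.8]
grip_width: 0.0269
gripper_force: 59.4
t 17.1 tcp [ 0.5195 -0.2649  0.3337] yang -96.63 shift mm [-3.560e+01 -5.142e+02  3.000e-01] turn -0.33 F [-0.8  0.2 -0.8] grip 0.026931161540185038 59.4241064786911 tilt 0.11 j7 -1.3341417966036924
```

```bash
python3 -m inch '[[0.02,[-0.001,-0.015,0],-0.3],[0.02,[-0.002,-0.025,0],0],[0.02,[-0.002,-0.03,0],0],[0.02,[-0.002,-0.03,0],0],[0.02,[-0.002,-0.03,0],0]]' >/dev/null
for i in 1 2; do python3 -m inch '[[0.02,[-0.002,-0.03,0],0],[0.02,[-0.002,-0.03,0],0],[0.02,[-0.002,-0.03,0],0],[0.02,[-0.002,-0.03,0],0],[0.02,[-0.002,-0.03,0],0]]' >/dev/null; done
python3 -m inch '[[0.02,[-0.002,-0.03,0],0],[0.02,[-0.002,-0.025,0],0],[0.02,[0,-0.015,0],0],[0.02,[0,0,0],0],[0.02,[0,0,0],0]]' 
python3 -c "
from h import *
to(.5435,.2499,83.7)"
```

```text
t: 18.77
ee_pos: [0.5398, 0.2373, 0.334]
eef_rot: [0.0, 0.999, -0.053, -0.001]
contact_force: [0.1, 0.3, -2.4]
grip_width: 0.0269
gripper_force: 59.6
t 18.7667 tcp [0.5398 0.2373 0.334 ] yang -96.03 shift mm [  2.4 -12.9  -0. ] turn 0.27 F [ 0.1  0.3 -2.4] grip 0.026916826285652427 59.56699311733246 tilt 0.06 j7 -2.287213155051003
```

```bash
python3 -m inch '[[0.02,[0.0012,-0.007,0],0.25],[0.02,[0.0012,-0.006,0],0],[0.02,[0,0,0.02],0],[0.02,[0,0,0.02],0],[0.02,[0,0,0],0]]' >/dev/null
python3 -m inch '[[0.02,[0,0,0],0],[0.02,[0,0,0],0]]' >/dev/null
python3 - <<'E'
from h import *
import cv2
to(.5435,.2499,83.7)
s=sensors.read_state();im=imaging.read_camera("wrist");np.save("st.npy",s,allow_pickle=True)
cv2.imwrite("pics/w6.png",cv2.resize(cv2.convertScaleAbs(im[80:330,130:450,::-1],alpha=1.6),None,fx=2.4,fy=2.4,interpolation=cv2.INTER_CUBIC))
E
```

```text
t 19.35 tcp [0.5455 0.2482 0.2953] yang -96.46 shift mm [-2.2 -1.4 -0. ] turn -0.16 F [ 0.  -0.3 -1.3] grip 0.027043922494964987 59.52015459537506 tilt 0.08 j7 -2.323548805054791
```

View pics/w6.png

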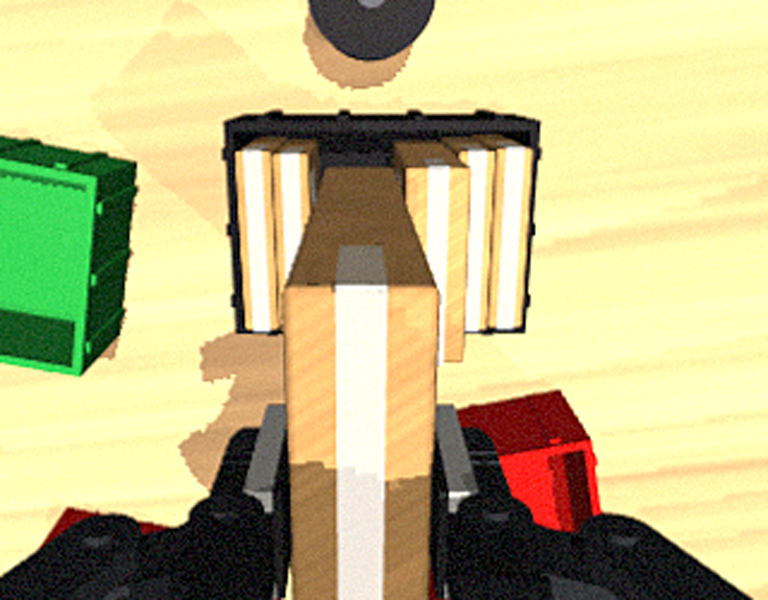

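The tall's foot, at (323–402,168), is about 2.5 mm from the medium and 10 mm from the +y pair. I'll shift 3.5 mm towards +y, then lower it.

```bash
python3 -m inch '[[0.02,[-0.002,-0.0035,0],-0.15],[0.02,[0,0,0],0],[0.02,[0,0,0.01],0],[0.02,[0,0,0],0]]' | grep pos
for i in 1 2; do python3 -m inch '[[0.02,[0,0,0.01],0],[0.02,[0,0,0.012],0],[0.02,[0,0,0.012],0],[0.02,[0,0,0.01],0],[0.02,[0,0,0],0]]' | grep -E "pos|contact"; done
python3 -c "
from h import *
to(.5437,.2515,83.7)"
```

```text
ee_pos: [0.5425, 0.2516, 0.2827]
ee_pos: [0.5416, 0.2507, 0.2367]
contact_force: [-0.2, 0.8, -2.2]
ee_pos: [0.5417, 0.2509, 0.1932]
contact_force: [-0.1, -0.0, -2.2]
t 20.5667 tcp [0.5417 0.2509 0.1932] yang -96.24 shift mm [ 1.9 -0.8 -0. ] turn 0.06 F [-0.1 -0.  -2.2] grip 0.027238535491567722 59.520918130874634 tilt 0.3 j7 -2.368197711411097
```

```bash
python3 -m inch '[[0.02,[0.0015,-0.0008,0.008],0],[0.02,[0,0,0.01],0],[0.02,[0,0,0.01],0],[0.02,[0,0,0.006],0],[0.02,[0,0,0],0]]' | grep -E "pos|contact"
python3 -m inch '[[0.02,[0,0,0.002],0],[0.02,[0,0,0],0],[0.02,[0,0,0],0]]' | grep -E "pos|contact"
python3 -c "
from h import *
to(.5437,.2515,83.7)"
```

```text
ee_pos: [0.5437, 0.2518, 0.1602]
contact_force: [-0.0, 0.1, -2.3]
ee_pos: [0.5451, 0.2528, 0.1607]
contact_force: [-0.1, -0.1, -1.5]
t 21.2333 tcp [0.5451 0.2528 0.1607] yang -96.25 shift mm [-1.3  1.4 -0. ] turn 0.05 F [-0.1 -0.1 -1.5] grip 0.027026004666506266 59.59345042705536 tilt 0.05 j7 -2.387364443578375
```

Expected floor contact at TCP z ≈ 0.150; feel for it.

```bash
python3 -m inch '[[0.02,[0,0,0.004],0],[0.02,[0,0,0.003],0],[0.02,[0,0,0.001],0],[0.02,[0,0,0],0]]' | grep -E "pos|contact"
for i in 1 2; do python3 -m inch '[[0.02,[0,0,0.001],0],[0.02,[0,0,0],0]]' | grep -E "pos|contact"; done
```

```text
ee_pos: [0.5445, 0.2524, 0.1518]
contact_force: [0.4, -0.0, -1.9]
ee_pos: [0.5448, 0.2525, 0.1512]
contact_force: [0.4, 0.2, -2.0]
ee_pos: [0.5449, 0.2527, 0.1504]
contact_force: [-0.2, 0.4, -2.2]
```

```bash
python3 -m inch '[[0.02,[0,0,0.001],0],[0.02,[0,0,0],0],[0.02,[0,0,0],0]]' | grep -E "pos|contact"
python3 -m inch '[[0.035,[0,0,0],0],[0.045,[0,0,0],0],[0.052,[0,0,0],0],[0.055,[0,0,0],0],[0.055,[0,0,-0.01],0]]'
python3 -m inch '[[0.055,[0,0,-0.02],0],[0.055,[0,0,-0.03],0],[0.055,[0,0,-0.04],0],[0.055,[0,0,-0.04],0],[0.055,[0,0,-0.04],0]]' >/dev/null
python3 -m inch '[[0.055,[0,0,-0.02],0],[0.055,[0,0,0],0],[0.055,[0,0,0],0],[0.055,[0,0,0],0]]'
python3 - <<'E'
from h import *
import cv2
s=sensors.read_state();im=imaging.read_camera("wrist");sc=imaging.read_camera("scene");np.save("st.npy",s,allow_pickle=True)
o=np.zeros((520,800,3),np.uint8)
o[:500,:480]=cv2.resize(im[70:270,184:376,::-1],None,fx=2.5,fy=2.5,interpolation=cv2.INTER_CUBIC)
o[:300,490:790]=cv2.resize(sc[170:290,290:410,::-1],None,fx=2.5,fy=2.5,interpolation=cv2.INTER_CUBIC)
cv2.imwrite("pics/w7.png",cv2.convertScaleAbs(o,alpha=1.6))
E
```

```text
ee_pos: [0.545, 0.2529, 0.1503]
contact_force: [-2.8, -0.4, 5.6]
t: 22.57
ee_pos: [0.5435, 0.2516, 0.1574]
eef_rot: [0.001, 0.999, -0.054, -0.002]
contact_force: [-0.3, -1.4, -0.1]
grip_width: 0.0552
gripper_force: 0.0
t: 23.32
ee_pos: [0.5443, 0.2522, 0.3484]
eef_rot: [0.001, 0.999, -0.054, -0.001]
contact_force: [-0.7, 0.3, -0.1]
grip_width: 0.0554
gripper_force: 0.0
```

View pics/w7.png

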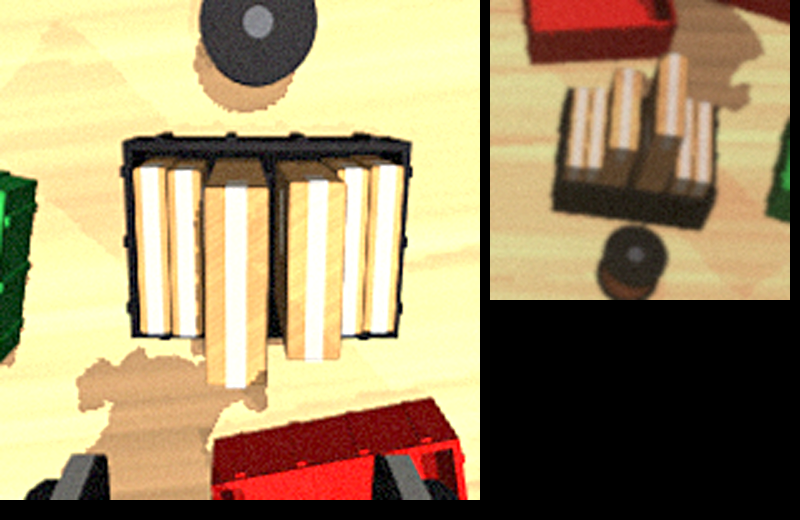

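```bash
python3 - <<'E'
from h import *
s=np.load("st.npy",allow_pickle=True).item()
f=lambda L:[(184+u/2.5,70+v/2.5) for u,v in L]
c=np.array([.542,.236]);a=np.radians(83.7);e=np.array([np.cos(a),np.sin(a)]);n=np.array([e[1],-e[0]])
def pr(t,L,z):
    p=ray("wrist",f(L),z,s);print(t,"y",((p-c)@e).round(4),"x",((p-c)@n).round(4))
pr("medium top",[(286,180),(345,180),(339,358),(288,360)],.135)
pr("medium foot +y",[(277,165)],.006)
pr("tall top",[(205,186),(267,186),(265,386),(206,386)],.175)
pr("small2 -y? top",[(366,165),(360,335)],.09)
E
```

```text
medium top y [-0.0064 -0.0343 -0.0352 -0.0093] x [ 0.0439  0.0439 -0.0451 -0.0462]
medium foot +y y [-0.0085] x [0.0403]
tall top y [0.03   0.004  0.0038 0.0308] x [ 0.0455  0.0455 -0.0446 -0.0446]
small2 -y? top y [-0.0514 -0.053 ] x [ 0.0472 -0.047 ]
```

Both large cartons are upright, centred in x and in line between the pairs, and all four small cartons are standing. The gripper is clear, so I'm handing in.

```bash
python3 -c "
from rig import ticket
print(ticket.finish_job())"
```

```text
the job is handed in; nothing more can be done
None
```

The job is handed in at about 23 s of the 69 s allowed: the medium and tall cartons stand upright on the black crate's floor, side by side between the two pairs. My last pictures show all four small cartons still standing; the hand-in did not return a verdict.

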